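Load and level the engraving jig

TASK

Get the laser-engraving jig ready: first set the two brass blanks upright into wells of the carrier, one per well and down on the floor of the well (any two of its three wells), and then turn the black levelling foot until the carrier is level. Finish by pressing the sprung spirit level flat onto the carrier with the fingers on its pad, with the bubble centred between its rings, and keep pressing: the program ends while the level is held down. Leave the other things on the bench where they are.

Things in the scene. Friction and masses are not known exactly. Their poses are not given: they have to be found in the camera images.
- jig: Fixed steel base plate of the levelling jig, 200 x 310 x 14 mm, in another place and yaw each time. Origin at the centre of its underside on the table, z up, x across, y along its length from the hinge end (carrier hinge at y -125) to the foot end (knob at x 0, y 125 mm).
- carrier: Aluminium plate hinged to the jig at one end, carried by the foot at the other. Origin on the hinge line 36 mm above the table, x along the hinge, y towards the foot. Plate x -80..80, y 5..215, z -6..8 mm; its top is at z 8. Starts 1.4 to 3.3 degrees low at the foot end; tilts about its x only; z vertical when level. Only turning the foot changes its tilt; pressing does not.
- well0 (a point): Centre of the FLOOR of well 0: round blind hole 31 mm dia, 8 mm deep, in the carrier's top at carrier x -45, y 45, z 0 mm. The three wells form a row along the carrier's y, alike and empty at the start. Axes as the carrier's.
- well1 (a point): Centre of the FLOOR of well 1: round blind hole 31 mm dia, 8 mm deep, in the carrier's top at carrier x -45, y 110, z 0 mm. The three wells form a row along the carrier's y, alike and empty at the start. Axes as the carrier's.
- well2 (a point): Centre of the FLOOR of well 2: round blind hole 31 mm dia, 8 mm deep, in the carrier's top at carrier x -45, y 175, z 0 mm. The three wells form a row along the carrier's y, alike and empty at the start. Axes as the carrier's.
- blank0: Loose plain brass blank: upright round slug 22 mm dia, 34 mm high, about 0.1 kg, standing on the table. Origin at the centre of its underside, z along its axis. The two are alike; any may go in any well. In a well, 26 mm of it stands above the plate: fingertips 9 mm or more above its underside stay clear of the plate.
- blank1: Loose plain brass blank: upright round slug 22 mm dia, 34 mm high, about 0.1 kg, standing on the table. Origin at the centre of its underside, z along its axis. The two are alike; any may go in any well. In a well, 26 mm of it stands above the plate: fingertips 9 mm or more above its underside stay clear of the plate.
- foot (a joint): Turn of the levelling foot's round ribbed black knob, rad (0 to 3.2), growing clockwise seen from above. Clockwise lifts the foot end of the carrier: 0.04 rad of tilt per rad of knob. Starts at 0.25 to 1.05; the carrier is level some 0.6 to 1.4 rad further clockwise. Stiff (about 0.2 N m); stays where it is left.
- foot_grip (a point): Point on the knob's upright axis, 76 mm above the table, 10 mm below the knob's top. Knob 44 mm dia, from 52 to 86 mm above the table, beyond the carrier's foot end (250 mm from the hinge line). Turns with the knob.
- level: Spirit level: aluminium bar 34 mm wide (x), y -10..160, z 0..16 mm, along the carrier beside the wells, hinged to it. Origin on that hinge, under the bar, at carrier x 40, y 30, z 8.5 mm; y towards the foot. A spring holds its foot end up by 0.14 rad; 3 to 4 N on the pad brings it flat on the carrier (z axes parallel) against a stop; only then it reads the carrier's tilt. Springs up if let go.
- press_pad (a point): Centre of the top face of the black rubber pad, 30 x 32 mm, on the raised end of the level, where it is to be pressed: level x 0, y 142, z 21 mm; about 66 mm above the table when flat and level, about 20 mm higher when up. Axes as the level's.
- vial (a point): Centre line of the green vial's upper side: level x 0, y 65, z 19.5 mm. Axes as the level's. Two black rings on the vial stand 12 mm either side of it along y.
- bubble (a point): Centre of the white bubble, 16 mm long, 10 mm wide, which runs along the vial (level's y) to the higher end. Its y in the frame of vial is 250 mm per rad of the level's slope (positive when the foot end is high), at most 15 mm; 0 = centred. With the level flat, 1 rad of knob shifts it 10 mm. Settles in about 1 s.
- hexkey: Loose black L-shaped hex key lying flat, long leg 75 mm along its y, short leg 26 mm, 6 mm thick. Bystander; leave it alone.
- jar: Loose amber glass jar with steel lid, 52 mm dia, 70 mm high. Bystander; leave it alone.
- calliper: Loose steel sliding calliper lying flat, 200 mm long along its y, up to 60 mm wide with its jaws, 10 mm high. Bystander; leave it alone.
- cup: Loose open steel cup, 64 mm dia, 60 mm high. Bystander; leave it alone.
- ringbox: Loose blue ring box, 55 x 55 x 35 mm. Bystander; leave it alone.
- loupe: Loose black eye loupe, upright cylinder 36 mm dia, 30 mm high. Bystander; leave it alone.

How it is judged:
By the outcome, as a careful person would: the job done as asked, in the order asked, and still so for the second after the job is handed in, while the arm keeps its last pose, push and grip.
It also fails if it takes over 61 s, if anything falls off the work surface, if the arm or the gripper's body presses on something with over 40 N, if the wrist force passes 120 N, or if a joint passes its speed limit or range.

ROBOT

A 6-joint arm with a two-finger parallel gripper is mounted at the origin on the work surface. World frame = base frame: x ahead of the robot, y to its left, z up, the work surface at z = 0. Lengths are in m, angles in rad, forces in N, time in s.
With the tool pointing down it reaches from about 0.425 to 0.95 m from the base axis. Payload 3.5 kg.
Tool frame: the origin (TCP) lies midway between the tips of the shut fingers; the grasp point (between the pads) lies ctrl.grasp_offset behind it (ctrl.grasp_offset is the distance from the TCP to the grasp point, in m); x points along the fingers, y is the direction in which the jaws open and shut, and the axes are right-handed (so a half turn about x gives the same grasp; the last joint's range is limited). The gripper opens to 85 mm and grips with 20 to 120 N. Pads are 22 mm wide; open, the fingers measure 114 mm over their backs; the gripper's body (76 mm by 85 mm) begins 54 mm behind the grasp point. The pads swing forward as they close: fully open they stand 13 mm farther back than shut.
Start: joints at [-1.27, 0.286, 1.577, -0, 1.279, -0.15], TCP at [0.294, -0.608, 0.231] pointing down, gripper open.
Joint ranges: [-2.77, 2.77], [-0.9, 2.22], [0.21, 2.48], [-1.53, 4.67], [0.24, 2.81], [-2.84, 2.84]. Speed limits (rad/s): [2.79, 2.79, 3.14, 3.14, 3.14, 3.14].

INTERFACE

Orientations are given as a unit quaternion [x, y, z, w].
In Python, from plant import readout, read_camera, sign_off, ctrl gives the robot as it stands.
- The arm moves only by the tool drive_tool, never from a script. Its argument "steps" is a list of rows, each a list of 5 numbers: the shift along the tool's x, y, z in cm, then the turn about the tool's x in degrees, then the opening, from 0 (shut) to 1 (fully open). A call has 1 to 10 rows; each row shifts and turns the commanded pose from where the row before left it, along the tool's axes as they then stand; what a row does not reach is not made up. A row lasts 1/10 s, in which the tool goes at most 50 mm and 8.59 degrees, less where a joint would pass 70% of its speed; a pose out of reach is approached as far as the arm can. A call is refused whole if a number of a shift passes 5 or a number of a turn 8.59, either way. A call with a gripper value outside its range is refused whole. The fingers move at their own pace and stop on an object; "force" is the grip in N (left out, the last holds). Time passes only in rows, so rows that do not move let the fingers close. It gives the time, the measured TCP pose, the force and the opening at its end, in the units of the state.
- readout.get_state(): the state, without advancing time (a new reading comes with each control period).
- read_camera(name): name is "side" or "top" or "wrist"; returns a dict with "frame" (480x640x3 uint8, red, green, blue), "vertical_fov" (degrees; the focal length in pixels is half the picture's height over the tangent of half this angle, whatever the lens; pixels are square), "cx", "cy" (the principal point, pixels), "eye" and "orientation" of the camera in the world. Camera axes: x right, y up, looking along -z (the intrinsics and any distortion apply to the point x, -y, -z); pixel columns grow to the right and rows downward; lengths in m; the calibration is good to about 2 mm. The wrist camera is an equidistant fisheye: a pixel r from the principal point sees the ray r / f radians off the axis. A picture is of the moment at which its call begins. There is no depth.
- sign_off(): hands the job in, once; it reports no verdict.
The state is a dict: "time": time; "qpos": joint angles; "dq": joint speeds; "joint_efforts": joint torques, N m; "eef_pos": TCP position; "tcp_rot": TCP orientation; "contact_force": force on the tool from outside, world axes, zero at the start; "wrist_torque": the same for the moment, N m; "opening": opening from 0.0 (shut) to 1.0 (fully open).
Only numpy, scipy, OpenCV 4.12 (cv2) and the standard library are available. Lean on these libraries where they do the work, as an engineer would, in place of code of your own. Each camera call takes 0.05 s, during which the arm holds its last target. There are 200 camera calls.

## Working session

There is one attempt and no reset: what is moved stays moved. The work goes in short steps, Python scripts to look and compute and a tool call to move; the robot and the scene stay as the last step left them, time stands still between calls to the robot, and variables do not carry over. Pictures are saved under pics/ and viewed, about 8 in all and at most 12, crops included, and the job is handed in when it is done.

Besides the shell and the picture viewer there is one more tool, called after ">>>" as name([rows], argument=value, ...), one row to a line, values as JSON. drive_tool: Moves the arm, as the interface text tells. Its arguments: {"type":"object","properties":{"steps":{"type":"array","items":{"type":"array","items":{"type":"number"}}},"force":{"type":"number"}},"required":["steps"]}

```bash
ls; mkdir -p pics; cat > h.py <<'E'
import numpy as np, cv2
from scipy.spatial.transform import Rotation as R
from plant import readout, read_camera, sign_off, ctrl
def cam(n, save=None):
    c=read_camera(n)
    if save: cv2.imwrite('pics/'+save+'.png', cv2.cvtColor(c['frame'],cv2.COLOR_RGB2BGR))
    return c
def f(c): return 240/np.tan(np.radians(c['vertical_fov'])/2)
def ray(c,u,v,fish=False):
    x,y=(u-c['cx'])/f(c),(v-c['cy'])/f(c)
    if fish:
        r=np.hypot(x,y); s=np.sin(r)/max(r,1e-9); d=np.array([x*s,-y*s,-np.cos(r)])
    else: d=np.array([x,-y,-1.])
    return np.array(c['eye']),R.from_quat(c['orientation']).apply(d)
def onz(c,u,v,z,fish=False):
    e,d=ray(c,u,v,fish); return e+d*(z-e[2])/d[2]
def proj(c,p,fish=False):
    q=R.from_quat(c['orientation']).inv().apply(np.array(p)-c['eye'])
    x,y,z=q[0],-q[1],-q[2]
    if fish:
        r=np.hypot(x,y); t=np.arctan2(r,z); return c['cx']+f(c)*t*x/r, c['cy']+f(c)*t*y/r
    return c['cx']+f(c)*x/z, c['cy']+f(c)*y/z
E
python3 - <<'E'
from h import *
for n in ['top','side','wrist']:
    c=cam(n,n+'0'); print(n,{k:v for k,v in c.items() if k!='frame'})
print(readout.get_state()); print(ctrl.grasp_offset)
E
```

```text
pics
top {'vertical_fov': 48.94670710912302, 'cx': 319.5161774481545, 'cy': 234.54026635888255, 'eye': array([ 0.31015802, -0.00355475,  1.35775689]), 'orientation': array([-0.05241719,  0.05874266,  0.70507232, -0.70475156])}
side {'vertical_fov': 44.487171046243596, 'cx': 325.23020606356613, 'cy': 234.26368012445138, 'eye': array([-0.01376552,  0.7380038 ,  1.07287733]), 'orientation': array([-0.11286894,  0.35489656,  0.88147709, -0.29035698])}
wrist {'vertical_fov': 65.70646984690485, 'cx': 318.47744332129736, 'cy': 242.39627043532823, 'eye': array([ 0.36775522, -0.5709713 ,  0.37217589]), 'orientation': array([-0.13824604,  0.08765957, -0.52397105,  0.83585774])}
{'time': 0.15, 'qpos': array([-1.26999220e+00,  2.87028599e-01,  1.57784680e+00,  6.08508457e-06,
        1.27862179e+00, -1.49994085e-01]), 'dq': array([ 9.40899501e-04, -1.94870656e-03, -4.42392900e-03,  9.71387891e-06,
       -2.66261290e-03, -1.81522749e-04]), 'joint_efforts': array([ 5.22487844e-04, -4.06601214e+01, -2.93141145e+01, -6.31960575e-05,
        3.92503440e-03, -6.01390468e-06]), 'eef_pos': array([ 0.29396294, -0.60705099,  0.23021735]), 'tcp_rot': array([-0.68917166, -0.15870603,  0.689269  , -0.15736283]), 'contact_force': array([-0.20996101, -0.00621518,  0.28429458]), 'wrist_torque': array([-0.01256904,  0.03524083,  0.02915436]), 'opening': 0.9994860305286565}
0.0187
```

View pics/top0.png

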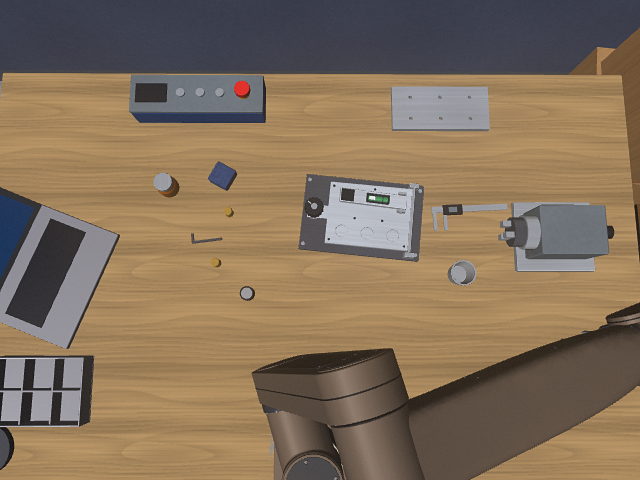

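View pics/side0.png

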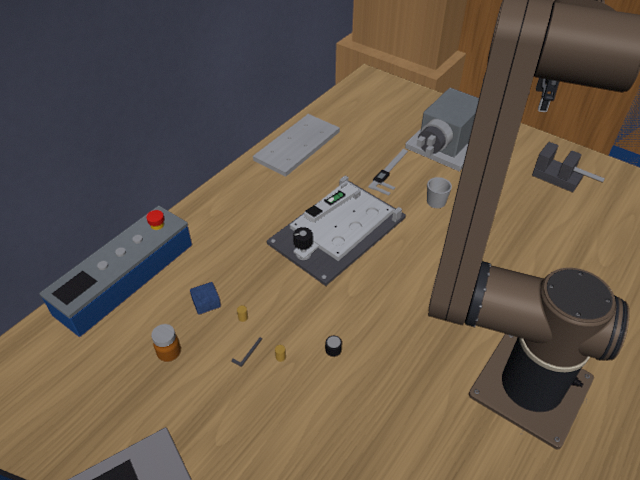

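The top view shows the jig at about (362,218), with the knob at (314,207) and the level on the far side. The blanks are at (228,211) and (215,262), the hex key is between them, and the loupe is at (247,293). The side view agrees.

```bash
cat > m.py <<'E'
from h import *
t=cam('top'); s=cam('side')
def mask_blobs(c,lo,hi,roi,amin=15):
    hsv=cv2.cvtColor(c['frame'],cv2.COLOR_RGB2HSV); m=cv2.inRange(hsv,lo,hi)
    k=np.zeros_like(m); x0,y0,x1,y1=roi; k[y0:y1,x0:x1]=m[y0:y1,x0:x1]
    n,_,st,ce=cv2.connectedComponentsWithStats(k)
    return k,[(ce[i],st[i]) for i in range(1,n) if st[i][4]>=amin]
for c,n,pts in [(t,'top',[(228,211),(215,262),(150,300)]),(s,'side',[(242,313),(280,353)])]:
    hsv=cv2.cvtColor(c['frame'],cv2.COLOR_RGB2HSV)
    for p in pts: print(n,p,hsv[p[1],p[0]])
# blanks
tb=[b for b in mask_blobs(t,(15,150,60),(30,255,255),(200,195,245,275))[1]]
sb=[b for b in mask_blobs(s,(15,150,60),(30,255,255),(225,300,295,365))[1]]
for b in tb: print('T',b[0],b[1],onz(t,*b[0],.02))
for b in sb: print('S',b[0],b[1],onz(s,*b[0],.017))
# base plate
hsv=cv2.cvtColor(t['frame'],cv2.COLOR_RGB2HSV)
m=((hsv[...,1]<60)*255).astype(np.uint8); k=np.zeros_like(m); k[165:270,290:430]=m[165:270,290:430]
k=cv2.morphologyEx(k,cv2.MORPH_OPEN,np.ones((3,3)))
cs,_=cv2.findContours(k,cv2.RETR_EXTERNAL,cv2.CHAIN_APPROX_NONE); C=max(cs,key=cv2.contourArea)
ap=cv2.approxPolyDP(cv2.convexHull(C),4,True)[:,0]; print(ap.tolist())
for p in ap: print(p,onz(t,*p,.014)[:2])
h=cv2.convexHull(C)[:,0]; W=np.array([onz(t,*p,.014)[:2]*1000 for p in C[:,0]],np.float32)
print(cv2.minAreaRect(W))
# knob
k,bs=mask_blobs(t,(0,0,0),(180,255,45),(298,185,332,230)); 
for b in bs: print('knob',b[0],b[1],onz(t,*b[0],.086))
k,bs=mask_blobs(s,(0,0,0),(180,255,45),(285,220,325,255))
for b in bs: print('knobS',b[0],b[1],onz(s,*b[0],.07))
big=np.hstack([cv2.resize(t['frame'][165:270,290:430],None,fx=4,fy=4,interpolation=cv2.INTER_CUBIC)])
cv2.imwrite('pics/crop1.png',big[...,::-1])
E
python3 m.py
```

```text
top (228, 211) [ 20 159 175]
top (215, 262) [ 20 162 173]
top (150, 300) [ 17 111 168]
side (242, 313) [ 21 159 141]
side (280, 353) [ 20 160 143]
T [227.5483871  211.17741935] [224 207   8  10  62] [0.58347624 0.2218126  0.02      ]
T [214.83333333 262.03333333] [211 258  10   9  60] [0.45156764 0.2506543  0.02      ]
S [241.86507937 312.94444444] [237 306  10  15 126] [0.58340087 0.22277617 0.017     ]
S [279.80147059 352.55147059] [275 345  10  16 136] [0.45196226 0.25139917 0.017     ]
[[307, 174], [423, 186], [418, 259], [299, 248]]
[307 174] [0.68445421 0.01696775]
[423 186] [ 0.65238944 -0.28737682]
[418 259] [ 0.45990496 -0.26837076]
[299 248] [0.4883605  0.03701455]
((572.16015625, -124.91488647460938), (308.9752197265625, 204.91810607910156), 83.9503402709961)
knobS [302.52721088 238.82653061] [293 228  20  22 294] [0.58236595 0.00441957 0.07      ]
```

View pics/crop1.png

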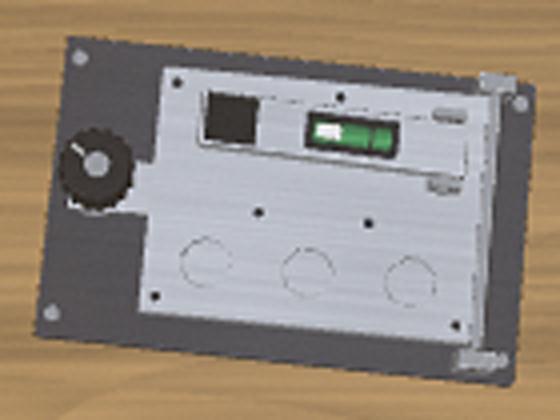

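```bash
cat >> h.py <<'E'
J0=np.array([.572,-.125]); JY=-.1025
def jig(x,y,z,o=J0,yaw=JY):
    c,s=np.cos(yaw),np.sin(yaw); return np.array([o[0]+c*x-s*y,o[1]+s*x+c*y,z])
def go(target,yawdeg=None):
    """tool-axis shift (cm) and turn to reach target, from measured pose"""
    st=readout.get_state(); r=R.from_quat(st['tcp_rot'])
    d=r.inv().apply(np.array(target)-st['eef_pos'])*100
    y=r.as_matrix()[:,1]; print('t',round(st['time'],2),'tcp',np.round(st['eef_pos'],4),'yaw_y',round(np.degrees(np.arctan2(y[1],y[0])),1),'shift cm',np.round(d,2),'open',round(st['opening'],3),'F',np.round(st['contact_force'],1))
E
python3 - <<'E'
from h import *
st=readout.get_state(); r=R.from_quat(st['tcp_rot']); print(r.as_matrix().round(3))
c=cam('wrist'); print('cam in tool', r.inv().apply(c['eye']-st['eef_pos']))
t=cam('top')
print('knob',onz(t,314,206.25,.086), 'exp',jig(0,125,.076))
for n,y in (('w0',-80),('w1',-15),('w2',50)): print(n,jig(-.045,y/1000,.04), proj(t,jig(-.045,y/1000,.042)))
print('knobexp px',proj(t,jig(0,.125,.086)))
print('pad',jig(.04,.047,.066))
go([.5834,.2222,.10]); go([.4518,.251,.1])
E
```

```text
[[-0.     0.436 -0.9  ]
 [ 0.001 -0.9   -0.436]
 [-1.    -0.001 -0.   ]]
cam in tool [-0.14211774 -0.0005317  -0.08217992]
knob [ 0.5825066  -0.00157934  0.086     ] exp [1.33620766e+01 1.24218934e+02 7.60000000e-02]
w0 [ 0.51905053 -0.19997569  0.04      ] (np.float64(392.43958926268925), np.float64(234.51676797703234))
w1 [ 0.52570137 -0.13531684  0.04      ] (np.float64(366.8627134558212), np.float64(231.91480058405125))
w2 [ 0.53235221 -0.070658    0.04      ] (np.float64(341.3035940790999), np.float64(229.31463957479764))
knobexp px (np.float64(313.62565860072), np.float64(205.34208078615342))
pad [ 0.61659913 -0.08233951  0.066     ]
t 0.35 tcp [ 0.2941 -0.6074  0.231 ] yaw_y -64.2 shift cm [ 13.14 -62.06 -62.19] open 0.996 F [0.2 0.3 0.2]
t 0.35 tcp [ 0.2941 -0.6074  0.231 ] yaw_y -64.2 shift cm [ 13.14 -70.39 -51.6 ] open 0.996 F [0.2 0.3 0.2]
```

>>> drive_tool([
  [0,-3.5,-3.5,0,0.7],
  [0,-3.5,-3.5,0,0.7],
  [0,-3.5,-3.5,0,0.7],
  [0,-3.5,-3.5,0,0.7],
  [0,-3.5,-3.5,0,0.7],
  [0,-3.5,-3.5,0,0.7],
  [0,-3.5,-3.5,0,0.7],
  [0,-3.5,-3.5,0,0.7],
  [0,-3.5,-3.5,0,0.7],
  [0,-3.5,-3.5,0,0.7],
], force=40)

```text
time: 1.35
eef_pos: [0.457, -0.1381, 0.2318]
tcp_rot: [0.69, 0.158, -0.689, 0.158]
contact_force: [0.9, -0.0, 0.1]
opening: 0.699
```

>>> drive_tool([
  [0,-3.5,-3.5,0,0.7],
  [0,-3.5,-3.5,0,0.7],
  [0,-3.5,-3.5,0,0.7],
  [0,-3.5,-3.5,0,0.7],
  [1,-3.5,-3.5,0,0.7],
  [2,-3.5,-3,0,0.7],
  [2,-3,-3,0,0.7],
  [3,-2,-2,0,0.7],
  [2,-1,-1,0,0.7],
  [0,0,0,0,0.7],
])

```text
time: 2.35
eef_pos: [0.575, 0.2191, 0.1274]
tcp_rot: [-0.686, -0.159, 0.692, -0.159]
contact_force: [0.3, 0.4, 0.1]
opening: 0.699
```

```bash
python3 - <<'E'
from h import *
go([.5834,.2222,.012]); c=cam('wrist','w1')
hsv=cv2.cvtColor(c['frame'],cv2.COLOR_RGB2HSV); m=cv2.inRange(hsv,(15,140,60),(30,255,255))
n,_,st,ce=cv2.connectedComponentsWithStats(m)
for i in range(1,n):
    if st[i][4]>60: print(ce[i],st[i],onz(c,*ce[i],.025,True))
print(proj(c,[.5834,.2222,.034],True))
E
```

```text
t 2.35 tcp [0.575  0.2191 0.1274] yaw_y -64.0 shift cm [11.53  0.11 -0.98] open 0.699 F [0.3 0.4 0.1]
[176.3035343   56.14864865] [138  13  61  74 962] [0.64989012 0.36213927 0.025     ]
[321.82966507 228.32631579] [ 307  208   31   41 1045] [0.58307372 0.22116374 0.025     ]
(np.float64(320.73814044300786), np.float64(231.23918345037313))
```

View pics/w1.png

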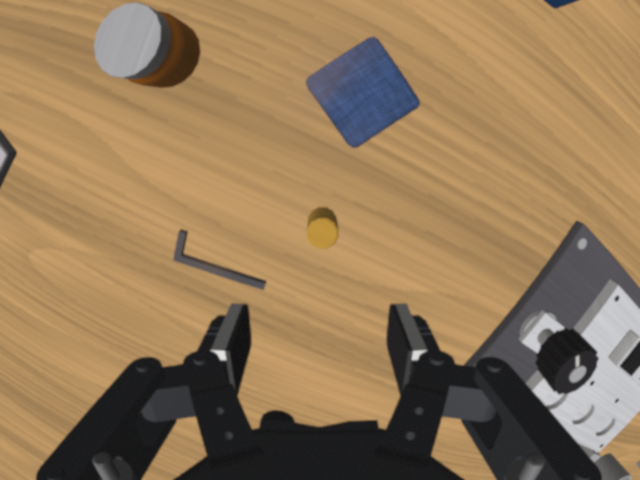

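Blank 0 shows at (322,232) and was predicted at (321,231), so the calibration holds. The hex key is clear of the finger path.

>>> drive_tool([
  [1,0.1,-0.95,0,0.5],
  [3,0,0,0,0.5],
  [3,0,0,0,0.5],
  [2.5,0,0,0,0.5],
  [1.5,0,0,0,0.5],
  [0.5,0,0,0,0.5],
  [0,0,0,0,0.5],
  [0,0,0,0,0.15],
  [0,0,0,0,0.15],
  [0,0,0,0,0.15],
], force=40)

```text
time: 3.4
eef_pos: [0.5878, 0.2213, 0.0186]
tcp_rot: [0.69, 0.158, -0.688, 0.158]
contact_force: [-1.0, -0.1, 5.0]
opening: 0.224
```

>>> drive_tool([
  [0,0,0,0,0.15],
  [0,0,0,0,0.15],
  [0,0,0,0,0.15],
])

```text
time: 3.7
eef_pos: [0.5878, 0.2213, 0.0186]
tcp_rot: [0.69, 0.158, -0.688, 0.158]
contact_force: [0.0, -0.1, 6.4]
opening: 0.221
```

```bash
sed -i 's/J0=np.array(.*/J0=np.array([.5705,-.125]); JY=-.1025/' h.py; python3 - <<'E'
from h import *
c=cam('wrist')
go(jig(-.045,.05,.095)); go(jig(-.045,-.08,.095))
E
```

```text
t 3.75 tcp [0.5878 0.2213 0.0186] yaw_y -64.2 shift cm [-7.67 23.8  17.83] open 0.228 F [-0.5  0.1  5.7]
t 3.75 tcp [0.5878 0.2213 0.0186] yaw_y -64.2 shift cm [-7.68 34.86 24.66] open 0.228 F [-0.5  0.1  5.7]
```

>>> drive_tool([
  [-3,0,0,0,0.15],
  [-4,0,0,0,0.15],
  [-4,1.3,1,0,0.15],
  [-1.5,3.3,2.4,0,0.15],
  [0,3.5,2.6,0,0.15],
  [0,3.5,2.6,0,0.15],
  [0,3.5,2.6,0,0.15],
  [0,3.5,2.6,0,0.15],
  [0,3,2.2,0,0.15],
  [0,2.2,1.5,0,0.15],
])

```text
time: 4.75
eef_pos: [0.5314, -0.0714, 0.1412]
tcp_rot: [-0.689, -0.158, 0.69, -0.158]
contact_force: [0.2, 0.7, -1.6]
opening: 0.223
```

>>> drive_tool([
  [0,0,0,0,0.15],
  [0,0,0,0,0.15],
  [0,0,0,0,0.15],
])

```text
time: 5.05
eef_pos: [0.5324, -0.0685, 0.1412]
tcp_rot: [-0.689, -0.159, 0.689, -0.158]
contact_force: [1.0, 0.8, -0.9]
opening: 0.22
```

```bash
python3 - <<'E'
from h import *
c=cam('wrist','w2'); go(jig(-.045,.05,.05))
r=R.from_quat(readout.get_state()['tcp_rot']).as_matrix()[:,2]*.0036
go(jig(-.045,.05,.05)-r)
for n,p in dict(w2=jig(-.045,.05,.037),w1=jig(-.045,-.015,.039),w0=jig(-.045,-.08,.042),knob=jig(0,.125,.086)).items(): print(n,np.round(proj(c,p,True)))
E
```

```text
t 5.1 tcp [ 0.5324 -0.0683  0.1413] yaw_y -64.1 shift cm [9.13 0.15 0.24] open 0.222 F [-0.2  0.2 -0.7]
t 5.1 tcp [ 0.5324 -0.0683  0.1413] yaw_y -64.1 shift cm [ 9.13  0.15 -0.12] open 0.222 F [-0.2  0.2 -0.7]
w2 [321. 243.]
w1 [396. 287.]
w0 [459. 326.]
knob [246. 134.]
```

View pics/w2.png

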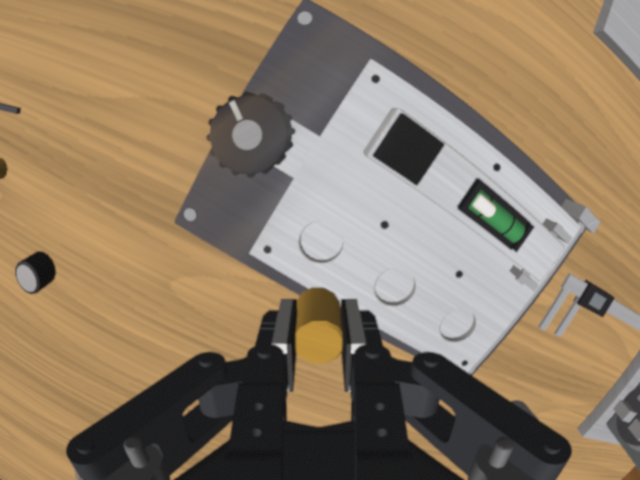

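Wells sit at (321,242), (395,286) and (458,324), and the knob is at (247,134). All are within 2 px of prediction, and the blank hangs upright between the pads.

>>> drive_tool([
  [2.5,0.15,-0.1,0,0.15],
  [3,0,0,0,0.15],
  [2,0,0,0,0.15],
  [1,0,0,0,0.15],
  [0.3,0,0,0,0.15],
  [0.2,0,0,0,0.15],
  [0.1,0,0,0,0.15],
])

```text
time: 5.8
eef_pos: [0.535, -0.0704, 0.0516]
tcp_rot: [0.69, 0.158, -0.689, 0.159]
contact_force: [-0.1, -0.8, -0.1]
opening: 0.223
```

>>> drive_tool([
  [0.2,0,0,0,0.15],
  [0.2,0,0,0,0.15],
])

```text
time: 6.0
eef_pos: [0.5347, -0.0706, 0.0473]
tcp_rot: [0.69, 0.158, -0.689, 0.158]
contact_force: [-0.8, 0.2, 7.4]
opening: 0.224
```

>>> drive_tool([
  [0,0,0,0,0.42],
  [0,0,0,0,0.42],
  [0,0,0,0,0.45],
  [0,0,0,0,0.45],
  [-2,0,0,0,0.45],
  [-4,0,0,0,0.5],
  [-4,0,0,0,0.5],
  [-1,0,0,0,0.5],
])

```text
time: 6.8
eef_pos: [0.537, -0.0713, 0.1621]
tcp_rot: [0.692, 0.156, -0.686, 0.16]
contact_force: [0.6, -0.1, 0.3]
opening: 0.501
```

```bash
python3 - <<'E'
from h import *
go([.4518,.251,.012]); c=cam('side','s2'); t=cam('top')
cv2.imwrite('pics/s2c.png',cv2.resize(c['frame'][170:290,260:420],None,fx=4,fy=4)[...,::-1])
E
```

```text
t 6.8 tcp [ 0.537  -0.0713  0.1621] yaw_y -64.2 shift cm [ 14.84 -32.82  -6.28] open 0.501 F [ 0.6 -0.1  0.3]
```

View pics/s2c.png

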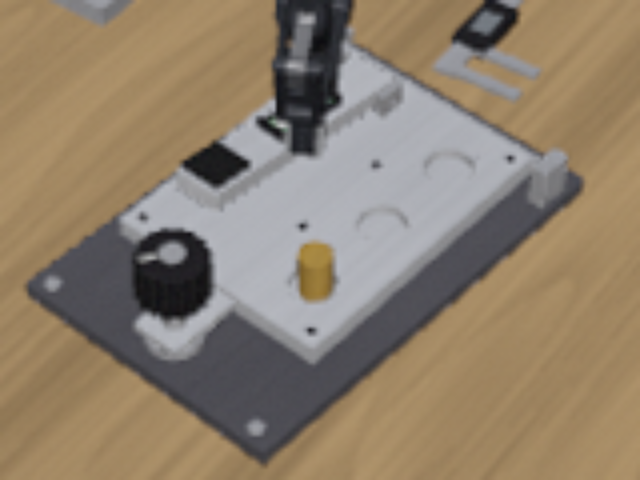

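Blank 0 stands upright, seated in well 2 at about (315,272) in the crop. Next is blank 1.

>>> drive_tool([
  [0,-2.5,-0.5,0,0.5],
  [0,-4,-0.8,0,0.5],
  [0,-4.4,-0.8,0,0.5],
  [0,-4.4,-0.8,0,0.5],
  [0,-4.4,-0.8,0,0.5],
  [1,-4.4,-0.8,0,0.5],
  [2,-4.2,-0.8,0,0.5],
  [2,-2.7,-0.6,0,0.5],
  [2,-1.8,-0.4,0,0.5],
  [0,0,0,0,0.5],
])

```text
time: 7.9
eef_pos: [0.4431, 0.2528, 0.0811]
tcp_rot: [-0.685, -0.159, 0.693, -0.159]
contact_force: [-0.0, -1.3, -1.4]
opening: 0.499
```

>>> drive_tool([
  [0,0,0,0,0.5],
  [0,0,0,0,0.5],
])

```text
time: 8.1
eef_pos: [0.4483, 0.2516, 0.0866]
tcp_rot: [0.689, 0.158, -0.689, 0.158]
contact_force: [0.1, -0.6, -0.2]
opening: 0.5
```

```bash
python3 - <<'E'
from h import *
c=cam('wrist')
hsv=cv2.cvtColor(c['frame'],cv2.COLOR_RGB2HSV); m=cv2.inRange(hsv,(15,140,60),(30,255,255))
n,_,st,ce=cv2.connectedComponentsWithStats(m)
for i in range(1,n):
    if st[i][4]>200: print(ce[i],st[i],onz(c,*ce[i],.025,True))
go([.4518,.251,.012])
E
```

```text
[324.56039604 258.10165017] [ 307  233   37   50 1515] [0.45215955 0.25006299 0.025     ]
t 8.15 tcp [0.4486 0.2516 0.0871] yaw_y -64.2 shift cm [ 7.51  0.19 -0.25] open 0.497 F [-0.4  0.4  0.9]
```

>>> drive_tool([
  [2,0.2,-0.2,0,0.5],
  [2.5,0,0,0,0.5],
  [1.7,0,0,0,0.5],
  [1,0,0,0,0.5],
  [0.2,0,0,0,0.5],
  [0,0,0,0,0.5],
  [0,0,0,0,0.15],
  [0,0,0,0,0.15],
  [0,0,0,0,0.15],
  [0,0,0,0,0.15],
])

```text
time: 9.15
eef_pos: [0.4517, 0.2517, 0.0139]
tcp_rot: [0.69, 0.158, -0.688, 0.158]
contact_force: [-0.1, -1.2, 6.3]
opening: 0.226
```

>>> drive_tool([
  [0,0,0,0,0.15],
  [0,0,0,0,0.15],
])

```text
time: 9.35
eef_pos: [0.4517, 0.2517, 0.0139]
tcp_rot: [0.69, 0.158, -0.688, 0.158]
contact_force: [-0.1, -1.1, 5.8]
opening: 0.227
```

```bash
python3 - <<'E'
from h import *
go([.4518,.251,.012]); go(jig(-.045,-.08,.15))
E
```

```text
t 9.35 tcp [0.4517 0.2517 0.0139] yaw_y -64.2 shift cm [0.19 0.06 0.02] open 0.227 F [-0.1 -1.1  5.8]
t 9.35 tcp [0.4517 0.2517 0.0139] yaw_y -64.2 shift cm [-13.61  43.53  13.73] open 0.227 F [-0.1 -1.1  5.8]
```

>>> drive_tool([
  [-3,0,0,0,0.15],
  [-4,0,0,0,0.15],
  [-3.5,2.5,0.8,0,0.15],
  [-2,4,1.3,0,0.15],
  [-1,4.6,1.4,0,0.15],
  [0,4.6,1.4,0,0.15],
  [0,4.6,1.4,0,0.15],
  [0,4.6,1.4,0,0.15],
  [0,4.6,1.4,0,0.15],
  [0,4.6,1.4,0,0.15],
])

```text
time: 10.35
eef_pos: [0.504, -0.1028, 0.147]
tcp_rot: [-0.689, -0.158, 0.689, -0.158]
contact_force: [-0.1, 0.5, -0.9]
opening: 0.221
```

>>> drive_tool([
  [0,4.4,1.4,0,0.15],
  [0,3,1,0,0.15],
  [0,2,0.8,0,0.15],
  [0,0,0,0,0.15],
  [0,0,0,0,0.15],
  [0,0,0,0,0.15],
  [0,0,0,0,0.15],
])

```text
time: 11.05
eef_pos: [0.5165, -0.1985, 0.1473]
tcp_rot: [-0.689, -0.159, 0.689, -0.158]
contact_force: [-0.9, 1.2, -1.9]
opening: 0.226
```

```bash
python3 - <<'E'
from h import *
go(jig(-.045,-.08,.05))
E
```

```text
t 11.05 tcp [ 0.5165 -0.1985  0.1473] yaw_y -64.1 shift cm [ 9.73  0.18 -0.03] open 0.226 F [-0.9  1.2 -1.9]
```

>>> drive_tool([
  [2.5,0.2,0,0,0.15],
  [3,0,0,0,0.15],
  [2,0,0,0,0.15],
  [1.2,0,0,0,0.15],
  [0.5,0,0,0,0.15],
  [0.2,0,0,0,0.15],
  [0.2,0,0,0,0.15],
  [0,0,0,0,0.15],
])

```text
time: 11.85
eef_pos: [0.5182, -0.2019, 0.0524]
tcp_rot: [0.69, 0.158, -0.689, 0.158]
contact_force: [-0.2, 0.0, -1.3]
opening: 0.228
```

>>> drive_tool([
  [0.2,0,0,0,0.15],
  [0.2,0,0,0,0.15],
])

```text
time: 12.05
eef_pos: [0.5181, -0.202, 0.0482]
tcp_rot: [0.69, 0.158, -0.689, 0.158]
contact_force: [0.1, 1.4, 10.6]
opening: 0.219
```

>>> drive_tool([
  [0,0,0,0,0.42],
  [0,0,0,0,0.42],
  [0,0,0,0,0.45],
  [0,0,0,0,0.45],
  [-2,0,0,0,0.45],
  [-4,0,0,0,0.45],
  [-4,0,0,0,0],
  [0,0,0,8.5,0],
  [0,0,0,8.5,0],
  [0,0,0,8.5,0],
])

```text
time: 13.05
eef_pos: [0.5177, -0.2017, 0.1481]
tcp_rot: [0.707, -0.0, -0.707, 0.0]
contact_force: [0.5, 0.0, -0.5]
opening: 0.003
```

>>> drive_tool([
  [0,0,0,8.5,0],
  [0,0,0,8.5,0],
  [0,0,0,8.5,0],
  [0,0,0,8.5,0],
  [0,0,0,8.5,0],
  [0,0,0,8.5,0],
  [0,0,0,8.5,0],
  [0,0,0,0,0],
  [0,0,0,0,0],
])

```text
time: 13.95
eef_pos: [0.5176, -0.2016, 0.1475]
tcp_rot: [-0.615, 0.348, 0.615, 0.348]
contact_force: [0.5, 0.3, -0.4]
opening: -0.002
```

```bash
python3 - <<'E'
from h import *
go(jig(.04,.047,.07)); print(readout.get_state()['qpos'].round(2))
c=cam('top','t3'); 
b=cv2.inRange(cv2.cvtColor(c['frame'],cv2.COLOR_RGB2HSV),(15,140,60),(30,255,255))[200:260,320:420]
n,_,st,ce=cv2.connectedComponentsWithStats(b); print(st,ce+[320,200])
E
```

```text
t 13.95 tcp [ 0.5176 -0.2016  0.1475] yaw_y -149.0 shift cm [  7.75 -14.5    5.2 ] open -0.002 F [ 0.5  0.3 -0.4]
[-0.55  0.11  1.94  0.    1.09  2.05]
[[   0    0  100   60 5938]
 [  18   25    8   10   62]] [[369.79285955 229.49831593]
 [341.4516129  229.66129032]]
```

>>> drive_tool([
  [0,-2,0.7,0,0],
  [0,-3.5,1.3,0,0],
  [0,-4,1.4,0,0],
  [0,-3,1.1,0,0],
  [1,-2,0.7,0,0],
  [2,0,0,0,0],
  [0,0,0,0,0],
  [0,0,0,0,0],
])

```text
time: 14.8
eef_pos: [0.615, -0.0826, 0.117]
tcp_rot: [-0.615, 0.349, 0.616, 0.349]
contact_force: [0.2, -0.4, 0.2]
opening: -0.002
```

```bash
python3 - <<'E'
from h import *
c=cam('wrist','w3'); go(jig(.04,.047,.066)); print(proj(c,jig(.04,.047,.066),True))
E
```

```text
t 14.85 tcp [ 0.6155 -0.0831  0.118 ] yaw_y -149.2 shift cm [ 5.2  -0.    0.09] open 0.001 F [-0.2 -0.2 -0.1]
(np.float64(315.92341194466576), np.float64(270.78579514113045))
```

View pics/w3.png

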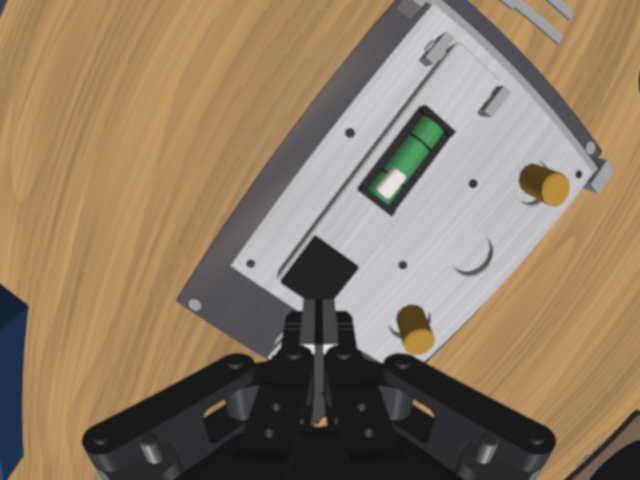

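Both blanks stand in wells 0 and 2, at (545,185) and (415,328). The pad is at (318,270), under the fingertips. Pressing now to read the bubble.

>>> drive_tool([
  [2,0,0,0,0],
  [1.5,0,0.1,0,0],
  [1,0,0,0,0],
  [0.5,0,0,0,0],
  [0.3,0,0,0,0],
  [0.2,0,0,0,0],
  [0.1,0,0,0,0],
  [0,0,0,0,0],
])

```text
time: 15.65
eef_pos: [0.6151, -0.0816, 0.0619]
tcp_rot: [0.615, -0.349, -0.615, -0.349]
contact_force: [-0.2, 2.6, 2.7]
opening: -0.002
```

>>> drive_tool([
  [0.2,0,0,0,0],
  [0.2,0,0,0,0],
  [0,0,0,0,0],
])

```text
time: 15.95
eef_pos: [0.6155, -0.0817, 0.0582]
tcp_rot: [0.615, -0.349, -0.615, -0.349]
contact_force: [-0.7, 3.2, 5.1]
opening: -0.003
```

>>> drive_tool([
  [0.1,0,0,0,0],
  [0.1,0,0,0,0],
  [0,0,0,0,0],
  [0,0,0,0,0],
])

```text
time: 16.35
eef_pos: [0.6156, -0.0817, 0.0577]
tcp_rot: [0.615, -0.349, -0.615, -0.349]
contact_force: [-4.9, 4.7, 12.4]
opening: 0.0
```

>>> drive_tool([
  [0.1,0,0,0,0],
  [0,0,0,0,0],
  [0,0,0,0,0],
  [0,0,0,0,0],
  [0,0,0,0,0],
  [0,0,0,0,0],
])

```text
time: 16.95
eef_pos: [0.6156, -0.0817, 0.0575]
tcp_rot: [0.615, -0.349, -0.615, -0.349]
contact_force: [-5.4, 4.9, 15.0]
opening: 0.0
```

```bash
cat > bub.py <<'E'
from h import *
import sys
c=cam('wrist',sys.argv[1]); go(jig(.04,.047,.066))
hsv=cv2.cvtColor(c['frame'],cv2.COLOR_RGB2HSV)
vz=float(sys.argv[2])  # height of vial top side
# work in level axis coordinates: cast every pixel near the vial to plane z=vz
u0,v0=proj(c,jig(.04,-.03,vz),True); print('vial px',u0,v0)
ys=np.arange(-30,30,.25); xs=np.arange(-4,4.1,1)
prof=[]
for y in ys:
    px=[proj(c,jig(.04+x/1000,-.03+y/1000,vz),True) for x in xs]
    prof.append(cv2.remap(c['frame'],np.float32([[p[0] for p in px]]),np.float32([[p[1] for p in px]]),cv2.INTER_LINEAR)[0].mean(0))
prof=np.array(prof)
for y,p in list(zip(ys,prof))[::4]: print(y,p.round().astype(int))
w=prof[:,0]>140
print('bright span',ys[w].min() if w.any() else None, ys[w].max() if w.any() else None)
u,v=int(u0),int(v0)
cv2.imwrite('pics/'+sys.argv[1]+'c.png',cv2.resize(c['frame'][max(v-75,0):v+75,u-100:u+100],None,fx=4,fy=4,interpolation=cv2.INTER_CUBIC)[...,::-1])
E
python3 bub.py b1 .062
```

```text
t 17.0 tcp [ 0.6156 -0.0816  0.0575] yaw_y -149.2 shift cm [-0.85  0.08 -0.03] open -0.001 F [-6.   4.8 14.8]
vial px 437.0099268905292 177.94313567385856
-30.0 [197 197 201]
-29.0 [186 187 190]
-28.0 [94 93 95]
-27.0 [53 51 53]
-26.0 [53 50 53]
-25.0 [52 53 52]
-24.0 [ 60 112  71]
-23.0 [ 76 149  91]
-22.0 [ 77 151  93]
-21.0 [ 77 151  93]
-20.0 [ 79 151  94]
-19.0 [134 166 135]
-18.0 [195 197 186]
-17.0 [205 203 196]
-16.0 [207 205 198]
-15.0 [208 206 199]
-14.0 [209 207 200]
-13.0 [210 207 201]
-12.0 [210 208 202]
-11.0 [211 209 203]
-10.0 [212 210 204]
-9.0 [212 210 205]
-8.0 [213 211 206]
-7.0 [213 211 207]
-6.0 [214 211 207]
-5.0 [213 211 206]
-4.0 [195 195 186]
-3.0 [118 159 119]
-2.0 [ 77 151  93]
-1.0 [ 76 151  92]
0.0 [ 76 150  92]
1.0 [ 76 150  92]
2.0 [ 75 150  92]
3.0 [ 75 150  92]
4.0 [ 75 150  92]
5.0 [ 75 150  92]
6.0 [ 75 150  92]
7.0 [ 75 150  91]
8.0 [ 75 150  92]
9.0 [ 75 150  92]
10.0 [ 75 150  91]
11.0 [ 75 150  91]
12.0 [ 65 122  77]
13.0 [52 67 55]
14.0 [ 71 137  86]
15.0 [ 75 150  91]
16.0 [ 75 150  91]
17.0 [ 75 150  91]
18.0 [ 76 150  91]
19.0 [ 75 150  91]
20.0 [ 76 150  91]
21.0 [ 76 150  91]
22.0 [ 75 150  91]
23.0 [ 76 151  92]
24.0 [ 76 151  92]
25.0 [ 66 131  80]
26.0 [58 65 59]
27.0 [60 58 59]
28.0 [61 58 60]
29.0 [90 88 90]
bright span -30.0 29.75
```

View pics/b1c.png

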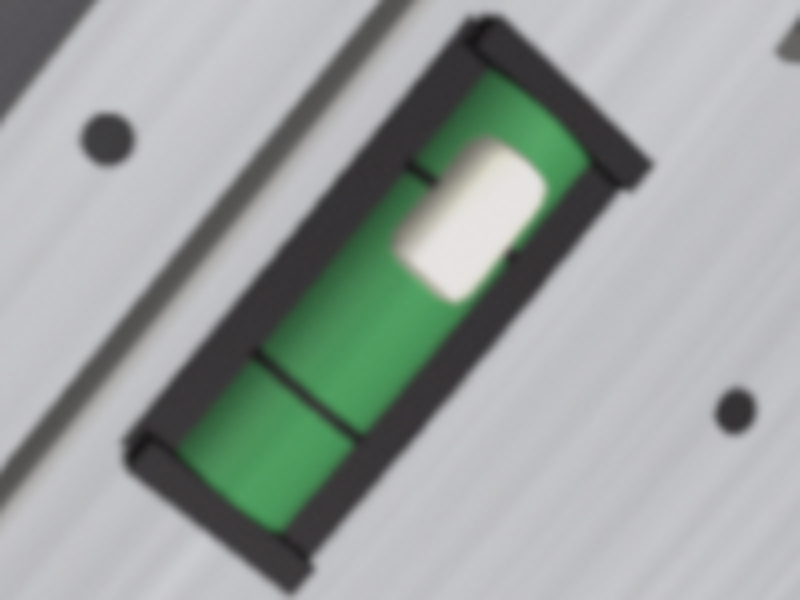

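Crop b1 shows the bubble centre about 11.9 mm towards the hinge from the vial centre (tilt about −0.048 rad, which matches the pad height). The knob needs about 1.19 rad, or 68°, clockwise.

>>> drive_tool([
  [-2,0,0,0,0],
  [-4,0,0,0,0],
  [-1.5,0,0,-7.9,0.4],
  [0,0,0,-7.9,0.7],
  [0,0,0,-7.9,0.7],
  [0,0,0,-7.9,0.7],
  [0,0,0,-7.9,0.7],
  [0,0,0,-7.9,0.7],
  [0,0,0,-7.9,0.7],
  [0,0,0,-7.9,0.7],
])

```text
time: 18.0
eef_pos: [0.6147, -0.0826, 0.1285]
tcp_rot: [-0.706, -0.026, 0.707, -0.027]
contact_force: [-0.2, 0.7, -0.6]
opening: 0.697
```

>>> drive_tool([
  [0,0,0,-7.9,0.7],
  [0,0,0,0,0.7],
  [0,0,0,0,0.7],
])

```text
time: 18.3
eef_pos: [0.6147, -0.0823, 0.1289]
tcp_rot: [-0.703, -0.072, 0.704, -0.073]
contact_force: [1.3, -0.7, 0.7]
opening: 0.701
```

```bash
python3 - <<'E'
from h import *
go(jig(0,.125,.06))
E
```

```text
t 18.3 tcp [ 0.6147 -0.0823  0.1289] yaw_y -78.2 shift cm [ 6.88 -8.63  1.41] open 0.701 F [ 1.3 -0.7  0.7]
```

>>> drive_tool([
  [0,-2,0.4,0,0.7],
  [0,-3,0.5,0,0.7],
  [0,-2.4,0.4,0,0.7],
  [0,-1.2,0.1,0,0.7],
  [0,0,0,0,0.7],
  [0,0,0,0,0.7],
  [0,0,0,0,0.7],
  [0,0,0,0,0.7],
])

```text
time: 19.1
eef_pos: [0.5839, -0.0015, 0.1296]
tcp_rot: [0.703, 0.073, -0.703, 0.073]
contact_force: [0.5, 0.6, 0.3]
opening: 0.697
```

```bash
python3 - <<'E'
from h import *
c=cam('wrist','w4'); go(jig(0,.125,.06)); u,v=proj(c,jig(0,.125,.086),True); print(u,v)
g=cv2.cvtColor(c['frame'],cv2.COLOR_RGB2HSV)[...,2]
m=(g<75).astype(np.uint8); n,l,st,ce=cv2.connectedComponentsWithStats(m); i=l[int(v)+12,int(u)+18]; print(st[i],ce[i])
E
```

```text
t 19.15 tcp [ 0.5838 -0.0014  0.1295] yaw_y -78.1 shift cm [ 6.95 -0.08  0.03] open 0.7 F [-0.9 -0.5  0.3]
317.15234983367486 275.48501838527807
[ 276  219   83   93 4751] [317.66491265 264.8911808 ]
```

View pics/w4.png

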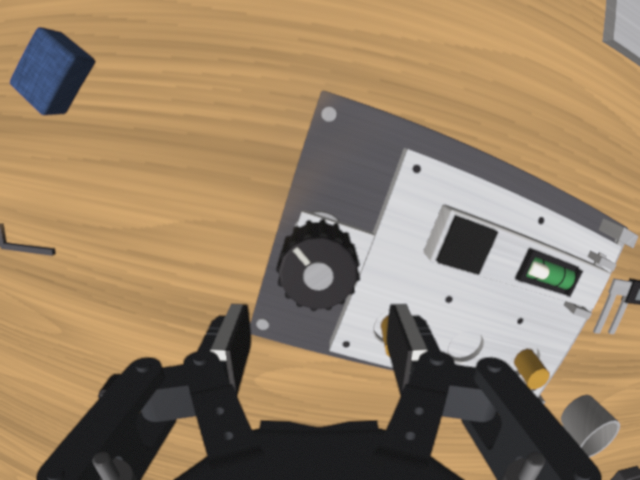

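The knob hub is at (318,276), as predicted, and centred between the open jaws. Descending to grip it.

>>> drive_tool([
  [2,0,0,0,0.75],
  [2.5,0,0,0,0.75],
  [1.7,0,0,0,0.75],
  [0.7,0,0,0,0.75],
  [0,0,0,0,0.75],
  [0,0,0,0,0.75],
  [0,0,0,0,0.4],
  [0,0,0,0,0.4],
  [0,0,0,0,0.4],
  [0,0,0,0,0.4],
], force=60)

```text
time: 20.15
eef_pos: [0.5846, -0.001, 0.0623]
tcp_rot: [0.704, 0.073, -0.702, 0.074]
contact_force: [-1.8, -1.3, 5.7]
opening: 0.494
```

```bash
python3 - <<'E'
from h import *
go(jig(0,.125,.06)); print(readout.get_state()['wrist_torque'],readout.get_state()['qpos'].round(2))
E
```

```text
t 20.15 tcp [ 0.5846 -0.001   0.0623] yaw_y -78.1 shift cm [ 0.23 -0.06  0.12] open 0.494 F [-1.8 -1.3  5.7]
[-0.19990124  0.26131323 -0.03595499] [-0.17  0.29  1.92 -0.    0.94  1.19]
```

>>> drive_tool([
  [0,0,0,5,0.4],
  [0,0,0,8,0.4],
  [0,0,0,8,0.4],
  [0,0,0,8,0.4],
  [0,0,0,8,0.4],
  [0,0,0,8,0.4],
  [0,0,0,8,0.4],
  [0,0,0,8,0.4],
  [0,0,0,7,0.4],
  [0,0,0,0,0.4],
])

```text
time: 21.15
eef_pos: [0.5845, -0.0009, 0.0623]
tcp_rot: [0.625, -0.333, -0.623, -0.333]
contact_force: [-1.9, -1.4, 6.3]
opening: 0.498
```

>>> drive_tool([
  [0,0,0,0,0.4],
  [0,0,0,0,0.4],
])

```text
time: 21.35
eef_pos: [0.5845, -0.0009, 0.0623]
tcp_rot: [0.625, -0.332, -0.623, -0.333]
contact_force: [-1.7, -1.0, 5.2]
opening: 0.489
```

```bash
python3 - <<'E'
from h import *
go(jig(0,.125,.06)); print(readout.get_state()['wrist_torque'])
E
```

```text
t 21.35 tcp [ 0.5845 -0.0009  0.0623] yaw_y -146.1 shift cm [0.23 0.09 0.09] open 0.489 F [-1.7 -1.   5.2]
[-0.23738188  0.36227156 -0.18007757]
```

>>> drive_tool([
  [0,0,0,0,0.75],
  [0,0,0,0,0.75],
  [0,0,0,0,0.75],
  [-3,0,0,0,0.75],
  [-4,0,0,0,0.6],
  [0,0.4,-1.4,0,0],
  [0,0.6,-3,0,0],
  [0,0.6,-2.6,0,0],
  [0,0.4,-1.4,0,0],
  [0,0,0,0,0],
])

```text
time: 22.35
eef_pos: [0.6139, -0.083, 0.1298]
tcp_rot: [-0.623, 0.333, 0.624, 0.333]
contact_force: [0.0, 0.6, -0.2]
opening: -0.001
```

>>> drive_tool([
  [0,0,0,0,0],
  [0,0,0,0,0],
  [0,0,0,0,0],
])

```text
time: 22.65
eef_pos: [0.6134, -0.0804, 0.1303]
tcp_rot: [-0.624, 0.332, 0.625, 0.332]
contact_force: [-0.3, -0.9, -1.2]
opening: -0.002
```

```bash
python3 - <<'E'
from h import *
go(jig(.04,.047,.066))
E
```

```text
t 22.65 tcp [ 0.6134 -0.0804  0.1303] yaw_y -146.0 shift cm [ 6.43 -0.03 -0.26] open -0.002 F [-0.3 -0.9 -1.2]
```

>>> drive_tool([
  [2,0,-0.2,0,0],
  [2,0,0,0,0],
  [1,0,0,0,0],
  [0.6,0,0,0,0],
  [0.4,0,0,0,0],
  [0.3,0,0,0,0],
  [0,0,0,0,0],
])

```text
time: 23.35
eef_pos: [0.6153, -0.0829, 0.0681]
tcp_rot: [0.624, -0.332, -0.624, -0.333]
contact_force: [-0.4, 3.2, 3.5]
opening: 0.002
```

>>> drive_tool([
  [0.15,0,0,0,0],
  [0.15,0,0,0,0],
  [0,0,0,0,0],
])

```text
time: 23.65
eef_pos: [0.6155, -0.0831, 0.0661]
tcp_rot: [0.624, -0.332, -0.624, -0.333]
contact_force: [-0.8, 4.5, 6.6]
opening: -0.001
```

>>> drive_tool([
  [0.15,0,0,0,0],
  [0.1,0,0,0,0],
  [0,0,0,0,0],
  [0,0,0,0,0],
  [0,0,0,0,0],
  [0,0,0,0,0],
  [0,0,0,0,0],
  [0,0,0,0,0],
  [0,0,0,0,0],
  [0,0,0,0,0],
])

```text
time: 24.65
eef_pos: [0.6157, -0.083, 0.0655]
tcp_rot: [0.624, -0.332, -0.624, -0.332]
contact_force: [-5.8, 3.9, 14.9]
opening: -0.001
```

```bash
python3 bub.py b2 .064 | awk 'NR<3||/[0-9]/' | tr '\n' ';'
```

```text
t 24.7 tcp [ 0.6157 -0.083   0.0655] yaw_y -146.1 shift cm [-0.05  0.01  0.09] open 0.003 F [-5.1  4.4 15.6];vial px 437.9887603074163 184.78320216938323;-30.0 [122 122 124];-29.0 [54 51 53];-28.0 [51 49 51];-27.0 [51 50 51];-26.0 [52 84 59];-25.0 [ 71 142  87];-24.0 [ 76 148  91];-23.0 [ 76 149  92];-22.0 [ 76 148  92];-21.0 [ 76 149  92];-20.0 [ 76 148  92];-19.0 [ 76 148  92];-18.0 [ 76 149  92];-17.0 [ 76 149  92];-16.0 [ 76 149  92];-15.0 [ 76 149  92];-14.0 [ 70 131  83];-13.0 [51 64 53];-12.0 [ 64 118  74];-11.0 [ 76 148  91];-10.0 [ 77 149  92];-9.0 [105 151 110];-8.0 [178 183 171];-7.0 [193 193 185];-6.0 [197 196 188];-5.0 [198 197 189];-4.0 [199 197 190];-3.0 [200 198 191];-2.0 [201 199 192];-1.0 [202 200 194];0.0 [202 200 194];1.0 [203 201 196];2.0 [204 202 197];3.0 [204 203 197];4.0 [205 203 199];5.0 [205 203 199];6.0 [202 201 196];7.0 [157 172 150];8.0 [ 83 149  95];9.0 [ 75 148  91];10.0 [ 75 147  90];11.0 [ 62 104  70];12.0 [56 81 60];13.0 [ 73 143  88];14.0 [ 75 148  91];15.0 [ 75 148  91];16.0 [ 74 148  91];17.0 [ 75 148  91];18.0 [ 75 148  91];19.0 [ 75 148  91];20.0 [ 74 148  90];21.0 [ 75 148  90];22.0 [ 74 148  90];23.0 [ 74 148  90];24.0 [ 70 136  84];25.0 [56 70 58];26.0 [56 53 55];27.0 [56 53 55];28.0 [74 73 75];29.0 [170 170 173];bright span -8.5 29.75;
```

View pics/b2c.png

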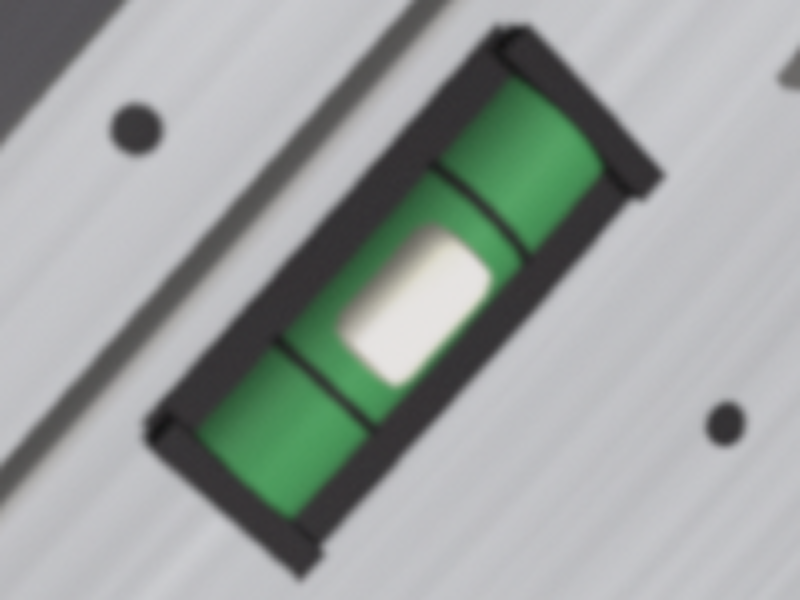

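The bubble is centred: the rings are at −13.0 and +11.6 mm (midpoint −0.7) and the bubble spans −8.6 to +7.3 mm (midpoint −0.65). A last check of the blanks, then hand in.

```bash
python3 - <<'E'
from h import *
for n in ('wrist','side'):
    c=cam(n); m=cv2.inRange(cv2.cvtColor(c['frame'],cv2.COLOR_RGB2HSV),(15,140,60),(30,255,255))
    k,_,st,ce=cv2.connectedComponentsWithStats(m)
    for i in range(1,k):
        if st[i][4]>60: print(n,ce[i].round(),st[i])
    for q in (-.08,.05): print(' expect',np.round(proj(c,jig(-.045,q,.053),n=='wrist')))
print(readout.get_state()['contact_force'],readout.get_state()['eef_pos']); sign_off()
E
```

```text
wrist [599. 220.] [ 568  195   61   52 2098]
wrist [435. 365.] [426 361  17  10  81]
wrist [427. 411.] [421 405  13  13  82]
 expect [593. 220.]
 expect [429. 390.]
side [569.  56.] [  458     0   182   155 12207]
side [373. 207.] [370 201   7  13  86]
side [339. 235.] [335 228   8  14 101]
side [167. 351.] [153 337  27  25 256]
 expect [373. 207.]
 expect [339. 235.]
[-5.63295013  4.93795407 15.35494242] [ 0.61567495 -0.08299893  0.06551946]
the job is handed in; nothing more can be done
```

The jig is ready and handed in: both blanks are in wells, the carrier is level, and the fingers are still holding the spirit level down.

- **Blanks:** They stand upright in wells 0 and 2. In the last side view they were within a pixel of where seated blanks should appear. In the last wrist view the fingers partly hid the well 2 blank, so that view alone doesn't confirm it.
- **Levelling:** A first press read the bubble about 11.9 mm towards the hinge end. I turned the foot 68° clockwise in one grip.
- **Final press:** The force is about 15 N downward (about 7 N sideways), and the fingertips are at 65.5 mm against the 66 mm expected for a flat, level pad. The bubble's midpoint is within about 0.1 mm of the midpoint between the rings.

No check failed, and I kept clear of the bystanders throughout, but I did not re-measure their positions at the end. It took about 25 s of the 61 s allowed.

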